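# Key the spacer onto the roller-checking stand

## Robot

A 6-joint arm with a two-finger parallel gripper is mounted at the origin on the work surface. World frame = base frame: x ahead of the robot, y to its left, z up, the work surface at z = 0. Lengths are in m, angles in degrees, forces in N, time in s.
With the tool pointing down it reaches from about 0.4 to 0.825 m from the base axis. Payload 7 kg.
Tool frame: the origin (TCP) lies between the finger pads; the fingertips stand 11 mm ahead of it and the grasp point (between the pads) lies 8 mm behind it (r.tcp_to_tips is the distance from the TCP to the fingertips, in m); x points along the fingers, y is the direction in which the jaws open and shut, and the axes are right-handed (so a half turn about x gives the same grasp; the last joint's range is limited). The gripper opens to 88 mm and grips with 3 to 60 N. Pads are 19 mm wide; open, the fingers measure 130 mm over their backs; the gripper's body (78 mm by 193 mm) begins 47 mm behind the grasp point.
Start: joints at [-55.285, 20.546, 0.682, 0, -70.136, -16.507], TCP at [0.211, -0.641, 0.238] pointing down, gripper open.
Joint ranges: [-176.03, 176.03], [-82.01, 121.73], [-58.28, 71.71], [-173.87, 95.51], [-174.79, -0.11], [-173.66, 173.66]. Speed limits (degrees/s): [136.94, 136.94, 172.46, 180, 180, 180].

## Interface

Orientations are given as [roll, pitch, yaw] about the fixed x, y, z axes, in that order (R = Rz(yaw) Ry(pitch) Rx(roll)).
In Python, from plant import r gives the robot as it stands.
- The arm moves only by the tool arm_command, never from a script. Its argument "plan" is a list of rows, each an object of numbers: "dx", "dy", "dz": the shift along the tool's x, y, z each as a share of 0.02 m, from -1 to 1; "wx", "wy", "wz": the turn, a rotation vector about the tool's x, y, z each as a share of 0.08 rad, from -1 to 1. In form: [{"dx": .., "dy": .., "dz": .., "wx": .., "wy": .., "wz": ..}, ...]. A call has 1 to 20 rows; each row shifts and turns the pose as measured when the row begins, along the tool's axes as they then stand; what a row does not reach is not made up. A row lasts 1/12 s, in which the tool goes at most 41.7 mm and 7.16 degrees, less where a joint would pass 70% of its speed; a pose out of reach is approached as far as the arm can. A call with a number of a shift or a turn outside -1 to 1 is refused whole. A call with a gripper value outside its range is refused whole. "fingers" is the closure, from -1 (fully open) to 1 (shut), so that 0 is half open, set as the call begins (left out, the last holds). The fingers move at their own pace and stop on an object; "force" is the grip in N (left out, the last holds). Time passes only in rows, so rows that do not move let the fingers close. It gives the time, the measured TCP pose, the force and the opening at its end, in the units of the state.
- r.get_state(): the state, without advancing time (a new reading comes with each control period).
- r.capture(name): name is "side" or "top"; returns (picture, depth): 420x560x3 uint8, red, green, blue; 420x560 float32, m along the optical axis (not along the pixel's ray), 0 where there is no reading.
- r.camera_model(name): a dict with "vertical_fov" (degrees; the focal length in pixels is half the picture's height over the tangent of half this angle, whatever the lens; pixels are square), "cx", "cy" (the principal point, pixels), "R" (3x3) and "t" (3): a world point X has camera coordinates R X + t. Camera axes: x right, y down, z forward; pixel columns grow to the right and rows downward; lengths in m; the calibration is good to about 2 mm. A picture is of the moment at which its call begins. camera_model takes no time and is no camera call.
- r.close_job(): hands the job in, once; it reports no verdict.
Trained networks look in the newest picture that a camera, given by its name, has taken for a name from the list of things; names that differ only in an ending like _2 or _b are one class to them, and where a whole thing is asked for, a point or a joint stands for the part that bears it (a point fixed in the world has none). Each returns a list of dicts, best first, with "score" (0 to 1); they miss things now and then, are a little off and sometimes report something else, mostly with a low value. They report only what shows in the picture. A call takes as long as a camera call. They do not tell look-alikes from the thing itself.
- r.cut_out(camera, query): "mask" (420x560 bool, what is visible of it) and "bbox" ([left, top, width, height] in pixels, round what is visible of it).
- r.spot_point(camera, query): "centre" ([column, row] in pixels: a listed point, or the origin of a listed thing).
The state is a dict: "time_s": time; "joints": joint angles; "qd": joint speeds; "joint_torque": joint torques, N m; "tcp_pos": TCP position; "eef_rot": TCP orientation; "contact_force": force on the tool from outside, world axes, zero at the start; "moment": the same for the moment, N m; "gripper_width": finger opening in m.
Only numpy, scipy, OpenCV 4.12 (cv2) and the standard library are available. Lean on these libraries where they do the work, as an engineer would, in place of code of your own. Each camera call takes 0.05 s, during which the arm holds its last target.

## Task

Fit the keyed steel spacer (the ring with a small tab in its bore, not the plain one) onto the upright arbor of the checking stand: slip it over the end with its tab side up, turn it under light hand pressure until the tab drops into the arbor's keyway, and bring it fully home, flat on the arbor's flange. Never force it, let go of it when it is home, and leave everything else on the bench and on the peg rail where it is.

Things in the scene. Friction and masses are not known exactly. Their poses are not given: they have to be found in the camera images.
- spacer_mid (a point): The keyed spacer: a loose ground steel ring, 0.25 to 0.4 kg, lying flat on the bench tab side up. Outside diameter 62 mm, height 24 mm, bore 42 mm; round, may be gripped across any diameter. Point: its centre, half-way up (12 mm above its underside). z: the ring's axis, out of the tab side (up); x: from the centre through the middle of the tab.
- spacer_tab (a point): The spacer's one square tab, 10 mm wide, standing 7 mm inward from the bore wall (to 14 mm from the ring's axis). It fills only the top 6 mm of the ring's height; the lower 18 mm of the bore are clear. Point: middle of the tab's top face, 17.5 mm from the ring's axis.
- stand: Checking stand, fixed to the bench: iron base plate 205 x 120 x 22 mm with the upright arbor near one end. Origin: on the arbor's axis, at bench level. z: up along the axis; x: along the plate toward the end with the pillar. The plate spans x -60 to +145, y -60 to +60 mm; a boss of 42 mm radius round the axis is 30 mm high.
- arbor_end (a point): Middle of the arbor's flat upper end, 82 mm above the bench, 1 mm bevel. Arbor 40 mm diameter; a keyway 12 mm wide, 7 mm deep runs from this end to the flange. It faces the stand's x direction to within 0.9 rad (50 degrees) either way; its angle is not given: see it or feel for it. Spindle stiff, drag about 0.3 N m. With its tab on this end face the spacer's underside is 64 mm above the bench.
- flange_top (a point): Middle of the flat top of the arbor's flange (52 mm diameter), 50 mm above the bench, where the spacer must rest. With the tab in the keyway the spacer slides down 14 mm until its underside is here (its centre 62 mm above the bench). Pressing the spacer against the stand with more than 60 N is forcing it.
- pillar_top (a point): Top of the stand's 16 mm pillar, 167 mm above the bench, at the stand's x 118, y -40 mm; keep clear. A small parked dial gauge hangs from it toward the stand's -y side (y to -136 mm, 85 to 161 mm above the bench).
- plain_ring: A plain steel ring of the same outside size (62 mm diameter, 24 mm high, bore 42 mm) with no tab, lying loose on the bench; not wanted, leave it. Origin: centre of its underside.
- brass_ring0: The larger brass ring gauge, 80 mm diameter, 20 mm thick, hanging on a peg of the peg rail at the left of the bench. Origin: its centre. Leave it.
- brass_ring1: The smaller brass ring gauge, 68 mm diameter, 20 mm thick, hanging on the next peg. Origin: its centre. Leave it.
- parallel_bar: A ground steel parallel bar 150 x 13 x 26 mm, lying loose along its x axis below the peg rail. Origin: centre of its underside. Leave it.
- depth_gauge: A rusted steel depth gauge lying loose below the peg rail: crosspiece 100 mm long along its y axis, blade 150 mm long along its x axis (from -45 to +105 mm), 32 mm high at its screw. Origin: centre of the underside of the crosspiece. Leave it.
- oil_tin: A glossy green enamel tin shaped like an oil can, 74 mm diameter, 153 mm high to the end of its spout. Origin: centre of its underside. Leave it.
- vee_block: A steel vee block 60 x 45 x 40 mm standing loose at the right of the bench. Origin: centre of its underside. Leave it.
Mind the look-alikes: they are no part of the job. Leave any red or turquoise look-alike of the part that bears spacer_mid alone.

How it is judged (in metres and radians):
At the end, for the whole second after the job is handed in: The keyed spacer is on the arbor with its tab in the keyway, tab side up, its underside on the flange within 2 mm and level within 0.06 rad, centred within 2.5 mm, let go of and staying there; the plain ring and the other things are where they were (z of spacer_mid in the frame of stand between 0.0605 and 0.064 m and horizontal distance between spacer_mid and stand below 0.0025 m and angle between spacer_mid's own z axis and vertical below 0.06 rad and contact force between the fingers and anything else below 0.2 N); the robot touches nothing.
It fails at once if the spacer is pressed on the stand with more than 60 N (contact force between spacer and stand above 60 N).
It fails at once if another thing on the bench or the peg rail is moved by more than 15 mm (distance of any of plain_ring, brass_ring0, brass_ring1, parallel_bar, depth_gauge, oil_tin, vee_block from where it was at the start of the episode above 0.015 m).
It also fails if it takes over 61 s, if anything falls off the work surface, if the arm or the gripper's body presses on something with over 40 N, if the wrist force passes 120 N, or if a joint passes its speed limit or range.

## Working session

There is one attempt and no reset: what is moved stays moved. The work goes in short steps, Python scripts to look and compute and a tool call to move; the robot and the scene stay as the last step left them, time stands still between calls to the robot, and variables do not carry over. Pictures are saved under pics/ and viewed, and the job is handed in when it is done.

Besides the shell and the picture viewer there is one more tool, called after ">>>" by a JSON object that holds its "name" and its "arguments". arm_command: Moves the arm, as the interface text tells. Shift numbers are shares of 0.02 m and turn numbers shares of 0.08 rad, none past 1 either way. Its arguments: {"type":"object","properties":{"plan":{"type":"array","items":{"type":"object","properties":{"dx":{"type":"number"},"dy":{"type":"number"},"dz":{"type":"number"},"wx":{"type":"number"},"wy":{"type":"number"},"wz":{"type":"number"}}}},"fingers":{"type":"number"},"force":{"type":"number"}},"required":["plan"]}

```bash
mkdir -p pics; ls; cat > h.py <<'E'
import numpy as np, cv2
from plant import r
def cap(n,f):
    p,d=r.capture(n); cv2.imwrite(f'pics/{f}.png',p[:,:,::-1]); np.save(f'pics/{f}.npy',d); return p,d
def K(n):
    m=r.camera_model(n); f=210/np.tan(np.radians(m['vertical_fov'])/2); return f,m['cx'],m['cy'],np.array(m['R']),np.array(m['t'])
def ray(n,u,v):
    f,cx,cy,R,t=K(n); return -R.T@t, R.T@np.array([(u-cx)/f,(v-cy)/f,1.])
def atz(n,u,v,z):
    o,d=ray(n,u,v); return o+d*(z-o[2])/d[2]
def atd(n,u,v,dep):
    o,d=ray(n,u,v); return o+d*dep
def proj(n,X):
    f,cx,cy,R,t=K(n); c=R@np.array(X)+t; return f*c[0]/c[2]+cx, f*c[1]/c[2]+cy
E
python3 - <<'E'
from h import *
np.set_printoptions(precision=4,suppress=True)
for n in('side','top'):
    m=r.camera_model(n);print(n,m,-np.array(m['R']).T@m['t'])
    cap(n,n+'0')
zs=dict(spacer_mid=.012,spacer_tab=.024,arbor_end=.082,stand=0,flange_top=.05,pillar_top=.167,plain_ring=0)
for n in('top','side'):
  for q,z in zs.items():
    for c in r.spot_point(n,q)[:3]: print(n,q,round(c['score'],2),np.round(c['centre'],1),atz(n,*c['centre'],z))
s=r.get_state();print(s)
E
```

```text
pics
side {'vertical_fov': 47.71044514558678, 'cx': 275.2071718741687, 'cy': 212.60977907825836, 'R': array([[-0.7483, -0.6632,  0.0124],
       [-0.406 ,  0.4432, -0.7992],
       [ 0.5246, -0.6031, -0.6009]]), 't': array([0.4169, 0.2771, 1.0886])} [-0.1466  0.8102  0.8704]
top {'vertical_fov': 42.13448183066893, 'cx': 278.352508921558, 'cy': 213.3517769554352, 'R': array([[ 0.0075, -1.    ,  0.0044],
       [-0.9831, -0.0082, -0.1828],
       [ 0.1829, -0.003 , -0.9831]]), 't': array([0.0441, 0.5345, 1.7435])} [0.2063 0.0537 1.8117]
top spacer_mid 0.73 [293.  207.2] [ 0.5625 -0.0009  0.012 ]
top spacer_mid 0.69 [258.4 153.9] [0.7477 0.1182 0.012 ]
top spacer_mid 0.65 [225.7 181.9] [0.6481 0.2277 0.012 ]
top spacer_tab 0.73 [262.2 184.8] [0.6362 0.1034 0.024 ]
top spacer_tab 0.7 [259.4 161.2] [0.7184 0.114  0.024 ]
top spacer_tab 0.67 [228.8 185.9] [0.6314 0.2158 0.024 ]
top arbor_end 0.91 [350.1 212.9] [ 0.5315 -0.1832  0.082 ]
top stand 0.88 [348.5 218.5] [ 0.5276 -0.1887  0.    ]
top stand 0.45 [175.3 244.5] [0.4346 0.3918 0.    ]
top flange_top 0.58 [350.9 215.9] [ 0.5275 -0.190
[... 673 characters left out ...]
.  202.4] [ 0.5424 -0.2007  0.    ]
side flange_top 0.8 [322.1 189.6] [ 0.5413 -0.199   0.05  ]
side pillar_top 0.81 [293.2 143.1] [ 0.6618 -0.1982  0.167 ]
side plain_ring 0.65 [267.  268.3] [0.4671 0.1342 0.    ]
{'time_s': 0.8, 'joints': array([-55.2856,  20.5438,   0.6832,   0.0018, -70.1381, -16.5055]), 'qd': array([ 0.0283,  0.0046,  0.0132, -0.0284, -0.0683,  0.0601]), 'joint_torque': array([  0.0003, -58.2291,  29.3284,   7.0017,   0.0125,  -0.    ]), 'tcp_pos': array([ 0.2109, -0.6412,  0.2376]), 'eef_rot': array([-125.9453,   89.9979, -107.7357]), 'contact_force': array([-0.7774, -0.0491,  0.2916]), 'moment': array([ 0.0401, -0.0467, -0.0589]), 'gripper_width': 0.08762335468668792}
```

View pics/top0.png

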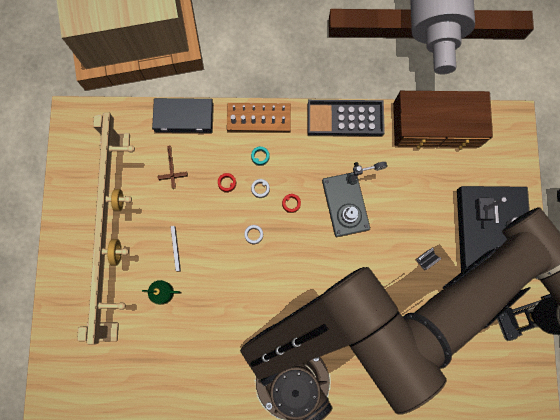

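View pics/side0.png

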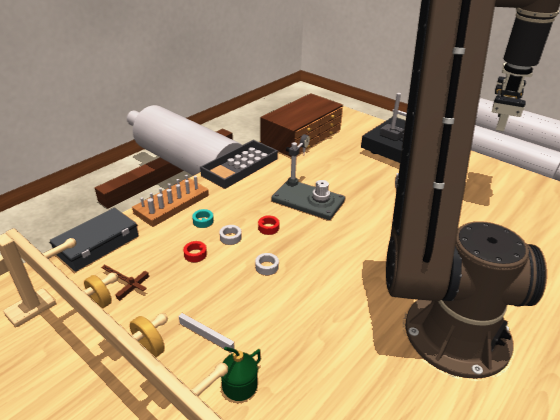

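```bash
python3 - <<'E'
import cv2
a=cv2.imread('pics/top0.png');b=cv2.imread('pics/side0.png')
cv2.imwrite('pics/t_a.png',cv2.resize(a[130:260,210:300],None,fx=4.5,fy=4.5,interpolation=cv2.INTER_CUBIC))
cv2.imwrite('pics/t_b.png',cv2.resize(a[150:250,310:410],None,fx=5.5,fy=5.5,interpolation=cv2.INTER_CUBIC))
cv2.imwrite('pics/s_a.png',cv2.resize(b[195:295,170:300],None,fx=5.5,fy=5.5,interpolation=cv2.INTER_CUBIC))
cv2.imwrite('pics/s_b.png',cv2.resize(b[130:230,260:380],None,fx=5.5,fy=5.5,interpolation=cv2.INTER_CUBIC))
E
```

```text
(no output)
```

View pics/t_a.png

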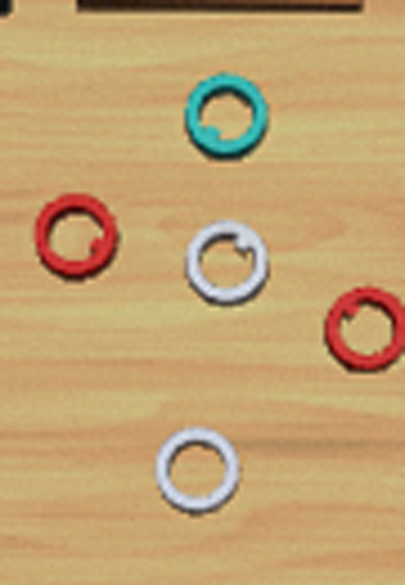

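View pics/t_b.png

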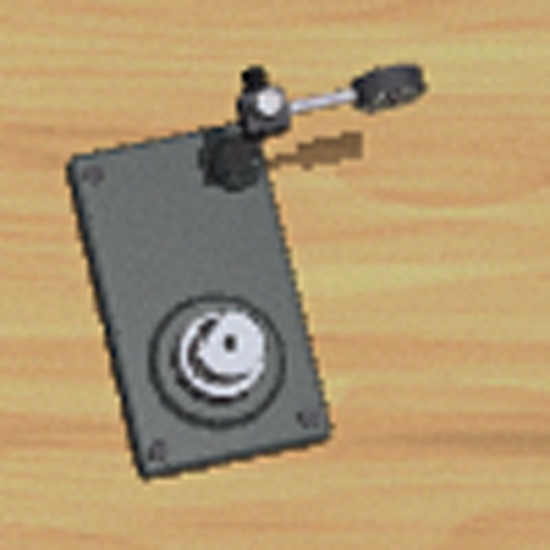

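View pics/s_a.png

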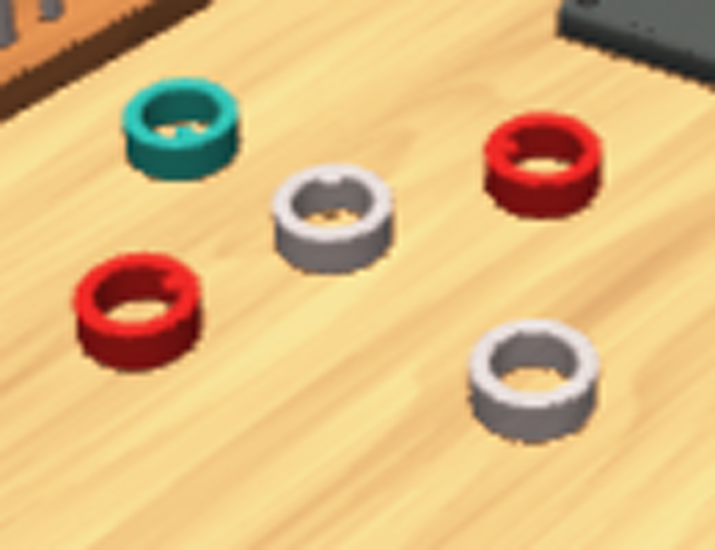

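View pics/s_b.png

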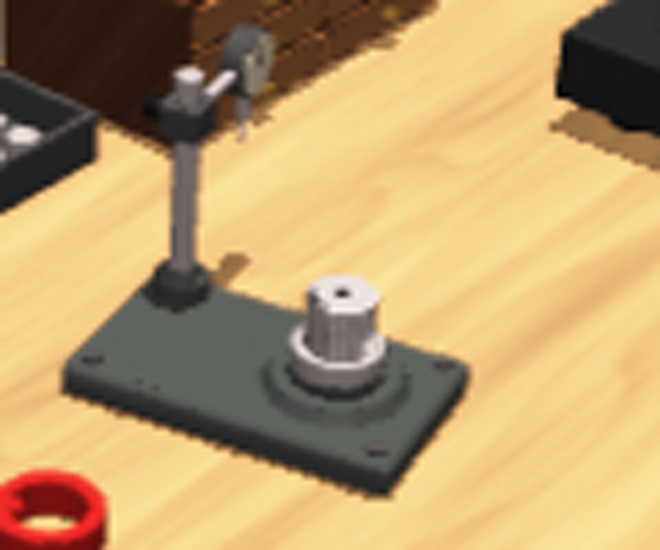

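```bash
python3 - <<'E'
from h import *
np.set_printoptions(precision=4,suppress=True)
for n in('top','side'):
    d=np.load(f'pics/{n}0.npy'); f,cx,cy,R,t=K(n); print(n,f)
    v,u=np.mgrid[0:420,0:560]
    P=np.stack([(u-cx)/f*d,(v-cy)/f*d,d],-1)
    W=(P-t)@R
    np.save(f'pics/{n}W.npy',W)
    for vv in range(100,420,40): print(vv,[f'{W[vv,uu,2]*1000:.0f}' if d[vv,uu]>0 else '-' for uu in range(20,560,40)])
W=np.load('pics/topW.npy')
for c,(u0,u1,v0,v1) in dict(keyed=(247,274,175,202),plain=(242,268,222,248),arbor=(335,368,195,230)).items():
    print(c); z=W[v0:v1,u0:u1,2]*1000; 
    for row in z[::1]: print(' '.join(f'{x:3.0f}' for x in row))
E
```

```text
top 545.1555650265667
100 ['-755', '3', '5', '4', '49', '2', '-2', '-7', '34', '40', '114', '110', '-5', '-752']
140 ['-757', '1', '20', '-15', '2', '-2', '5', '4', '8', '3', '79', '83', '12', '-737']
180 ['-743', '-2', '211', '2', '4', '28', '30', '3', '26', '2', '-11', '-5', '-2', '-9']
220 ['-753', '-1', '211', '3', '-1', '-3', '-1', '-4', '29', '3', '-6', '51', '70', '646']
260 ['-741', '7', '205', '5', '-1', '0', '4', '-5', '1', '2', '24', '26', '693', '668']
300 ['-749', '5', '182', '10', '3', '8', '-1', '1', '816', '812', '5', '754', '732', '306']
340 ['-747', '-1', '18', '-1', '-5', '3', '401', '652', '759', '818', '797', '769', '4', '3']
380 ['-755', '2', '-1', '1', '-6', '5', '16', '279', '-8', '793', '820', '8', '-4', '0']
side 474.89356869809995
100 ['-183', '-245', '-317', '-409', '-507', '-635', '-752', '110', '-745', '-691', '531', '536', '334', '-352']
140 ['-390', '-473', '-568', '-507', '-388', '-345', '-736', '151', '1', '72', '467', '473', '-181', '-206']
180 ['-614', '-723', '-745', '-671', '-749', '24', '-0', '-2', '1', '2', '401', '407', '2', '-1']
220 ['-754',
[... 9979 characters left out ...]
  25  20  26  18  30  23  19  19  30  29
 17  30  20  20  23  26  28  15  17  30  37  26  23  29  26  34  30  29  28  19  25  29  28  30  25  21  22  17  22  26  27  21  20
 16  23  23  22  29  21  24  23  20  19  25  30  28  35  33  23  25  36  31  22  20  19  23  22  27  33  24  28  26  21  21  20  26
 22  16  15  13  26  18  19  22  19  19  32  26  30  25  25  18  21  20  29  28  10  17  22  17  24  16  30  23  27  22  28  27  17
 24  17  29  17  26  26  31  22  20  24  19  27  25  23  18  28  24  18  17  22  26  22  20  26  26  19  20  18  29  18  23  28  25
 19  20  27  29  22  18  21  33  20  26  24  20  23  18  23  18  24  22  20  26  16  18  28  27  22  25  19  31  23  23  27  21  22
```

```bash
cat > fit.py <<'E'
from h import *
from scipy.optimize import minimize
def ring(P,x,y,th,z0=0.):
    X=P[...,0]-x;Y=P[...,1]-y;Z=P[...,2]-z0;r2=np.hypot(X,Y)
    c,s=np.cos(th),np.sin(th);a=c*X+s*Y;b=-s*X+c*Y
    tab=(a>.014)&(r2<.025)&(abs(b)<.005)&(Z>.018)
    return (((r2<.031)&(r2>.021))|tab)&(Z<.024)&(Z>0)
def arbor(P,x,y,th,yaw):
    X=P[...,0]-x;Y=P[...,1]-y;Z=P[...,2];r2=np.hypot(X,Y)
    c,s=np.cos(th),np.sin(th);a=c*X+s*Y;b=-s*X+c*Y
    c,s=np.cos(yaw),np.sin(yaw);e=c*X+s*Y;f=-s*X+c*Y
    key=(a>.013)&(abs(b)<.006)
    return ((r2<.020)&(Z<.082)&~key)|((r2<.026)&(Z<.05))|((r2<.042)&(Z<.03))|((e>-.06)&(e<.145)&(abs(f)<.06)&(Z<.022))
def render(n,solid,p,box,zmax,ss=2,dz=.001):
    u0,u1,v0,v1=box
    us=u0-.5+(np.arange((u1-u0)*ss)+.5)/ss; vs=v0-.5+(np.arange((v1-v0)*ss)+.5)/ss
    U,V=np.meshgrid(us,vs); f,cx,cy,R,t=K(n); o=-R.T@t
    D=np.stack([(U-cx)/f,(V-cy)/f,np.ones_like(U)],-1)@R
    zz=np.arange(zmax,0,-dz)
    dep=-o[2]/D[...,2]; done=np.zeros(U.shape,bool)
    L=(zz[:,None,None]-o[2])/D[...,2]
    P=o+L[...,None]*D
    ins=solid(P,*p); i=ins.argmax(0); hit=ins.any(0)
    dep=np.where(hit,np.take_along_axis(L,i[None],0)[0],dep)
    return dep.reshape(v1-v0,ss,u1-u0,ss).mean((1,3))
def fit(n,solid,p0,box,zmax,d,step):
    u0,u1,v0,v1=box; ob=d[v0:v1,u0:u1]; ok=ob>0
    def cost(q):
        e=abs(render(n,solid,p0+q*step,box,zmax)-ob)[ok]; return np.minimum(e,.03).mean()*1000
    q0=np.zeros(len(p0));m=None
    for k in range(2):
        sim=np.vstack([q0]+[q0+e*(1 if k==0 else -.4) for e in np.eye(len(p0))])
        m=minimize(cost,q0,method='Nelder-Mead',options=dict(initial_simplex=sim,maxiter=120,xatol=.01,fatol=1e-4)); q0=m.x
    return p0+m.x*step,m.fun
E
python3 - <<'E'
from fit import *
np.set_printoptions(precision=4,suppress=True)
D={n:np.load(f'pics/{n}0.npy') for n in('top','side')}
def box(n,x,y,z,m): 
    u,v=proj(n,(x,y,z)); return int(u-m),int(u+m),int(v-m),int(v+m)
for n in('top','side'):
    b=[]
    for th in(-.8,-.1,.5):
        b.append(fit(n,ring,np.array([.636,.108,th]),box(n,.636,.108,.012,20),.025,D[n],np.array([.004,.004,.4])))
    b=min(b,key=lambda a:a[1]);print(n,'ring',b[0],b[1])
    b=min([fit(n,ring,np.array([.467,.129,1]),box(n,.467,.129,.012,20),.025,D[n],np.array([.004,.004,.4]))],key=lambda a:a[1]);print(n,'plain',b[0],b[1])
    b=[]
    for th in (.3,.8,1.2):
        b.append(fit(n,arbor,np.array([.531,-.19,th,.2]),box(n,.531,-.19,.06,26),.083,D[n],np.array([.004,.004,.3,.1])))
    for c in b: print(n,'arbor',c[0],c[1])
E
```

```text
top ring [ 0.6272  0.1102 -0.7016] 3.933350982754724
top plain [0.4697 0.1305 0.7019] 3.79010185782726
top arbor [ 0.5338 -0.1874  0.3233  0.2238] 4.003771850858691
top arbor [ 0.5338 -0.1875  0.8843  0.2195] 3.9321401884166676
top arbor [ 0.5338 -0.1873  0.8893  0.2242] 3.923472575267876
side ring [ 0.6285  0.1106 -0.695 ] 3.6005857178651723
side plain [0.4712 0.1305 0.6136] 2.614154299798706
side arbor [ 0.5353 -0.1869  0.3458  0.2313] 3.603320376549251
side arbor [ 0.5355 -0.1871  0.4709  0.2365] 3.5729282887721667
side arbor [ 0.5354 -0.1867  0.9574  0.2299] 3.5477873537040687
```

```bash
cat >> h.py <<'E'
from scipy.spatial.transform import Rotation as Ro
def tool():
    s=r.get_state(); return s,np.array(s['tcp_pos']),Ro.from_euler('xyz',s['eef_rot'],degrees=True).as_matrix()
def togo(target,yaw_y):
    """target TCP, tool down, tool y at yaw_y (rad) -> shift in tool axes (units), rotvec tool (units)"""
    s,p,R=tool(); d=R.T@(np.array(target)-p)
    x=np.array([0,0,-1.]);y=np.array([np.cos(yaw_y),np.sin(yaw_y),0]);T=np.stack([x,y,np.cross(x,y)],1)
    w=Ro.from_matrix(R.T@T).as_rotvec()
    return d/.02,w/.08
E
python3 - <<'E'
from h import *
np.set_printoptions(precision=3,suppress=True)
s,p,R=tool();print(R,np.degrees(np.arctan2(R[1,1],R[0,1])))
for yw in(-2,178):
  print(yw,*togo((.628,.1104,.10),np.radians(yw)))
E
```

```text
[[-0.    -0.312  0.95 ]
 [-0.     0.95   0.312]
 [-1.    -0.    -0.   ]] 108.20952405670515
-2 [ 6.879 29.18  31.555] [24.044  0.     0.001]
178 [ 6.879 29.18  31.555] [-15.226  -0.      0.   ]
```

>>> {"name": "arm_command", "arguments": {"plan": [{"dy": 0.92,"dz": 1},{"dy": 0.92,"dz": 1},{"dy": 0.92,"dz": 1},{"dy": 0.92,"dz": 1},{"dy": 0.92,"dz": 1},{"dy": 0.92,"dz": 1},{"dy": 0.92,"dz": 1},{"dy": 0.92,"dz": 1},{"dy": 0.92,"dz": 1},{"dy": 0.92,"dz": 1},{"dy": 0.92,"dz": 1},{"dy": 0.92,"dz": 1},{"dy": 0.92,"dz": 1},{"dy": 0.92,"dz": 1},{"dy": 0.92,"dz": 1},{"dy": 0.92,"dz": 1},{"dy": 0.92,"dz": 1},{"dy": 0.92,"dz": 1},{"dy": 0.92,"dz": 1},{"dy": 0.92,"dz": 1}]}}

```text
schema error: expected keys dx, dy, dz, wx, wy, wz
```

```bash
python3 - <<'E'
from h import *
np.set_printoptions(precision=3,suppress=True)
s,p,R=tool();print(s['time_s'],s['joints'],p,np.degrees(np.arctan2(R[1,1],R[0,1])))
print(*togo((.628,.1104,.10),np.radians(178)))
E
```

```text
0.8 [-55.286  20.544   0.683   0.002 -70.138 -16.505] [ 0.211 -0.641  0.238] 108.20952405670515
[ 6.879 29.18  31.555] [-15.226  -0.      0.   ]
```

>>> {"name": "arm_command", "arguments": {"plan": [{"dx": 0,"dy": 0.92,"dz": 1,"wx": 0,"wy": 0,"wz": 0},{"dx": 0,"dy": 0.92,"dz": 1,"wx": 0,"wy": 0,"wz": 0},{"dx": 0,"dy": 0.92,"dz": 1,"wx": 0,"wy": 0,"wz": 0},{"dx": 0,"dy": 0.92,"dz": 1,"wx": 0,"wy": 0,"wz": 0},{"dx": 0,"dy": 0.92,"dz": 1,"wx": 0,"wy": 0,"wz": 0},{"dx": 0,"dy": 0.92,"dz": 1,"wx": 0,"wy": 0,"wz": 0},{"dx": 0,"dy": 0.92,"dz": 1,"wx": 0,"wy": 0,"wz": 0},{"dx": 0,"dy": 0.92,"dz": 1,"wx": 0,"wy": 0,"wz": 0},{"dx": 0,"dy": 0.92,"dz": 1,"wx": 0,"wy": 0,"wz": 0},{"dx": 0,"dy": 0.92,"dz": 1,"wx": 0,"wy": 0,"wz": 0},{"dx": 0,"dy": 0.92,"dz": 1,"wx": 0,"wy": 0,"wz": 0},{"dx": 0,"dy": 0.92,"dz": 1,"wx": 0,"wy": 0,"wz": 0},{"dx": 0,"dy": 0.92,"dz": 1,"wx": 0,"wy": 0,"wz": 0},{"dx": 0,"dy": 0.92,"dz": 1,"wx": 0,"wy": 0,"wz": 0},{"dx": 0,"dy": 0.92,"dz": 1,"wx": 0,"wy": 0,"wz": 0},{"dx": 0,"dy": 0.92,"dz": 1,"wx": 0,"wy": 0,"wz": 0},{"dx": 0,"dy": 0.92,"dz": 1,"wx": 0,"wy": 0,"wz": 0},{"dx": 0,"dy": 0.92,"dz": 1,"wx": 0,"wy": 0,"wz": 0},{"dx": 0,"dy": 0.92,"dz": 1,"wx": 0,"wy": 0,"wz": 0},{"dx": 0,"dy": 0.92,"dz": 1,"wx": 0,"wy": 0,"wz": 0}]}}

```text
time_s: 2.47
tcp_pos: [0.4849, -0.1491, 0.2395]
eef_rot: [-32.1, 89.6, -14.3]
contact_force: [0.9, -0.6, -0.2]
gripper_width: 0.0877
```

```bash
cat > g.py <<'E'
import sys
from h import *
np.set_printoptions(precision=3,suppress=True)
s,p,R=tool();print(s['time_s'],s['joints'],p,np.degrees(np.arctan2(R[1,1],R[0,1])),'F',np.array(s['contact_force']),'M',np.array(s['moment']),'w',s['gripper_width'],'tilt',R[:,0])
a=[float(x) for x in sys.argv[1:]]
if a: print(*togo(a[:3],np.radians(a[3])))
E
python3 g.py .628 .1104 .10 178
```

```text
2.4667 [  5.231   4.285 -20.267   0.15  -65.065 -77.498] [ 0.485 -0.149  0.24 ] 107.79589131476743 F [ 0.893 -0.605 -0.204] M [ 0.003 -0.086  0.012] w 0.08768550302305811 tilt [ 0.007 -0.002 -1.   ]
[ 7.002 10.193 10.735] [-15.316   0.037   0.087]
```

>>> {"name": "arm_command", "arguments": {"plan": [{"dx": 0,"dy": 0.92,"dz": 0.98,"wx": 0,"wy": 0,"wz": 0},{"dx": 0,"dy": 0.92,"dz": 0.98,"wx": 0,"wy": 0,"wz": 0},{"dx": 0,"dy": 0.92,"dz": 0.98,"wx": 0,"wy": 0,"wz": 0},{"dx": 0,"dy": 0.92,"dz": 0.98,"wx": 0,"wy": 0,"wz": 0},{"dx": 0.3,"dy": 0.92,"dz": 0.98,"wx": 0,"wy": 0,"wz": 0},{"dx": 0.3,"dy": 0.92,"dz": 0.98,"wx": 0,"wy": 0,"wz": 0},{"dx": 0.3,"dy": 0.92,"dz": 0.98,"wx": 0,"wy": 0,"wz": 0},{"dx": 0.3,"dy": 0.92,"dz": 0.98,"wx": 0,"wy": 0,"wz": 0},{"dx": 0.3,"dy": 0.92,"dz": 0.98,"wx": 0,"wy": 0,"wz": 0},{"dx": 0.3,"dy": 0.92,"dz": 0.98,"wx": 0,"wy": 0,"wz": 0},{"dx": 0.3,"dy": 0.92,"dz": 0.98,"wx": 0,"wy": 0,"wz": 0},{"dx": 0.5,"dy": 0,"dz": 0,"wx": -1,"wy": 0,"wz": 0},{"dx": 0.5,"dy": 0,"dz": 0,"wx": -1,"wy": 0,"wz": 0},{"dx": 0.5,"dy": 0,"dz": 0,"wx": -1,"wy": 0,"wz": 0},{"dx": 0.5,"dy": 0,"dz": 0,"wx": -1,"wy": 0,"wz": 0},{"dx": 0.5,"dy": 0,"dz": 0,"wx": -1,"wy": 0,"wz": 0},{"dx": 0.5,"dy": 0,"dz": 0,"wx": -1,"wy": 0,"wz": 0},{"dx": 0.5,"dy": 0,"dz": 0,"wx": -1,"wy": 0,"wz": 0},{"dx": 0.5,"dy": 0,"dz": 0,"wx": -1,"wy": 0,"wz": 0},{"dx": 0,"dy": 0,"dz": 0,"wx": -1,"wy": 0,"wz": 0}]}}

```text
time_s: 4.13
tcp_pos: [0.6396, 0.1323, 0.1157]
eef_rot: [-61.2, 89.1, 0.1]
contact_force: [0.1, -0.0, 0.3]
gripper_width: 0.0879
```

```bash
python3 g.py .628 .1104 .10 178
```

```text
4.1333 [ 29.022  23.499 -12.015   0.55  -53.685 -58.027] [0.64  0.132 0.116] 151.31437113641098 F [ 0.13  -0.012  0.259] M [ 0.005  0.17  -0.001] w 0.08785955354255133 tilt [ 0.016  0.    -1.   ]
[ 0.776 -0.006 -1.243] [-5.821  0.054  0.194]
```

>>> {"name": "arm_command", "arguments": {"plan": [{"dx": 0.1,"dy": 0,"dz": -0.25,"wx": -1,"wy": 0,"wz": 0.05},{"dx": 0.1,"dy": -0.05,"dz": -0.25,"wx": -1,"wy": 0,"wz": 0.05},{"dx": 0.1,"dy": -0.05,"dz": -0.25,"wx": -1,"wy": 0,"wz": 0.05},{"dx": 0.1,"dy": -0.05,"dz": -0.25,"wx": -1,"wy": 0,"wz": 0.05},{"dx": 0,"dy": -0.1,"dz": -0.2,"wx": -1,"wy": 0,"wz": 0},{"dx": 0,"dy": -0.1,"dz": 0,"wx": -0.8,"wy": 0,"wz": 0},{"dx": 0,"dy": 0,"dz": 0,"wx": 0,"wy": 0,"wz": 0}]}}

```text
time_s: 4.72
tcp_pos: [0.6382, 0.1075, 0.1059]
eef_rot: [16.7, 89.7, 106.3]
contact_force: [-0.4, 1.6, -0.1]
gripper_width: 0.0875
```

```bash
python3 g.py .628 .1104 .013 178; python3 - <<'E'
from h import *
cap('top','top1');cap('side','side1')
a=cv2.imread('pics/top1.png')[130:250,200:320];b=cv2.imread('pics/side1.png')[160:280,170:290]
cv2.imwrite('pics/c1.png',cv2.resize(np.hstack([a,b]),None,fx=3.3,fy=3.3,interpolation=cv2.INTER_CUBIC))
E
```

```text
4.7167 [ 26.644  24.056 -12.218  -0.331 -53.678 -26.864] [0.638 0.108 0.106] 179.58423336155997 F [-0.442  1.554 -0.12 ] M [-0.038  0.117 -0.022] w 0.08754871128852827 tilt [-0.001  0.005 -1.   ]
[4.648 0.504 0.119] [ 0.346  0.056 -0.018]
```

View pics/c1.png

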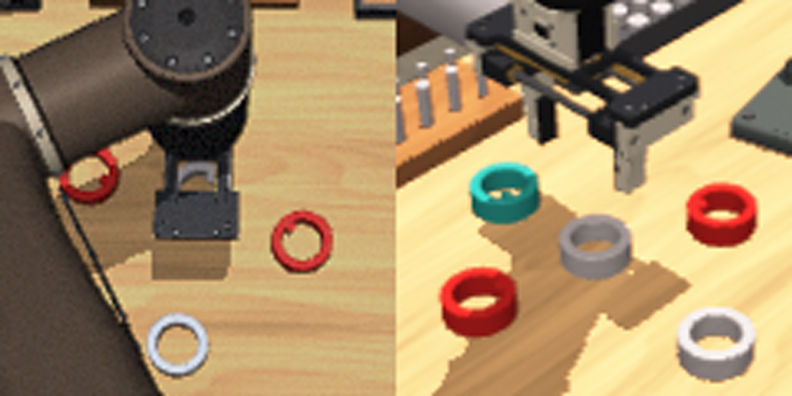

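>>> {"name": "arm_command", "arguments": {"plan": [{"dx": 0.3,"dy": 0.3,"dz": 0.12,"wx": 0.3,"wy": 0,"wz": 0},{"dx": 0.6,"dy": 0.2,"dz": 0,"wx": 0,"wy": 0,"wz": 0},{"dx": 0.7,"dy": 0,"dz": 0,"wx": 0,"wy": 0,"wz": 0},{"dx": 0.7,"dy": 0,"dz": 0,"wx": 0,"wy": 0,"wz": 0},{"dx": 0.6,"dy": 0,"dz": 0,"wx": 0,"wy": 0,"wz": 0},{"dx": 0.4,"dy": 0,"dz": 0,"wx": 0,"wy": 0,"wz": 0},{"dx": 0.2,"dy": 0,"dz": 0,"wx": 0,"wy": 0,"wz": 0},{"dx": 0,"dy": 0,"dz": 0,"wx": 0,"wy": 0,"wz": 0}]}}

```text
time_s: 5.48
tcp_pos: [0.6285, 0.1126, 0.0354]
eef_rot: [-22.1, 89.6, 64.8]
contact_force: [-0.3, 0.1, 0.2]
gripper_width: 0.0875
```

```bash
python3 g.py .628 .1104 .013 178
```

```text
5.4833 [ 27.493  27.783 -17.209  -0.346 -44.689 -30.346] [0.628 0.113 0.035] 176.9013409885068 F [-0.304  0.14   0.223] M [-0.033  0.187  0.022] w 0.08749133156324301 tilt [ 0.003  0.006 -1.   ]
[ 1.12   0.022 -0.12 ] [-0.24   0.081  0.034]
```

>>> {"name": "arm_command", "arguments": {"plan": [{"dx": 0.3,"dy": 0,"dz": -0.12,"wx": -0.24,"wy": 0.08,"wz": 0.03},{"dx": 0.3,"dy": 0,"dz": 0,"wx": 0,"wy": 0,"wz": 0},{"dx": 0.25,"dy": 0,"dz": 0,"wx": 0,"wy": 0,"wz": 0},{"dx": 0.15,"dy": 0,"dz": 0,"wx": 0,"wy": 0,"wz": 0},{"dx": 0,"dy": 0,"dz": 0,"wx": 0,"wy": 0,"wz": 0},{"dx": 0,"dy": 0,"dz": 0,"wx": 0,"wy": 0,"wz": 0}]}}

```text
time_s: 5.98
tcp_pos: [0.6296, 0.1105, 0.0152]
eef_rot: [-84.8, 89.9, 3.2]
contact_force: [-0.3, 0.0, -0.0]
gripper_width: 0.0873
```

```bash
python3 g.py .628 .1104 .013 178
```

```text
5.9833 [ 27.449  29.342 -18.051   0.086 -42.477 -29.457] [0.63  0.111 0.015] 178.0556981685658 F [-0.278  0.028 -0.011] M [ 0.075  0.089 -0.003] w 0.08728800802095765 tilt [ 0.002  0.    -1.   ]
[ 0.108  0.081 -0.008] [0.012 0.003 0.031]
```

>>> {"name": "arm_command", "arguments": {"plan": [{"dx": 0.05,"dy": 0,"dz": 0,"wx": 0,"wy": 0,"wz": 0},{"dx": 0,"dy": 0,"dz": 0,"wx": 0,"wy": 0,"wz": 0},{"dx": 0,"dy": 0,"dz": 0,"wx": 0,"wy": 0,"wz": 0},{"dx": 0,"dy": 0,"dz": 0,"wx": 0,"wy": 0,"wz": 0},{"dx": 0,"dy": 0,"dz": 0,"wx": 0,"wy": 0,"wz": 0},{"dx": 0,"dy": 0,"dz": 0,"wx": 0,"wy": 0,"wz": 0},{"dx": 0,"dy": 0,"dz": 0,"wx": 0,"wy": 0,"wz": 0},{"dx": 0,"dy": 0,"dz": 0,"wx": 0,"wy": 0,"wz": 0}], "fingers": 1, "force": 25}}

```text
time_s: 6.65
tcp_pos: [0.6298, 0.1106, 0.0148]
eef_rot: [-75.9, 89.8, 12.1]
contact_force: [-0.4, 1.0, -0.9]
gripper_width: 0.0609
```

```bash
python3 g.py
```

```text
6.65 [ 27.446  29.359 -18.076   0.074 -42.382 -29.468] [0.63  0.111 0.015] 178.03352882975867 F [-0.4    0.962 -0.878] M [0.011 0.199 0.043] w 0.06091595636498844 tilt [ 0.003  0.001 -1.   ]
```

>>> {"name": "arm_command", "arguments": {"plan": [{"dx": -0.4,"dy": 0,"dz": 0,"wx": 0,"wy": 0,"wz": 0},{"dx": -0.8,"dy": 0,"dz": 0,"wx": 0,"wy": 0,"wz": 0},{"dx": -0.9,"dy": 0,"dz": 0,"wx": -0.9,"wy": 0,"wz": 0},{"dx": -0.9,"dy": 0,"dz": 0,"wx": -0.9,"wy": 0,"wz": 0},{"dx": -0.9,"dy": 0,"dz": 0,"wx": -0.9,"wy": 0,"wz": 0},{"dx": -0.9,"dy": 0,"dz": 0,"wx": -0.9,"wy": 0,"wz": 0},{"dx": -0.5,"dy": 0,"dz": 0,"wx": -0.9,"wy": 0,"wz": 0},{"dx": 0,"dy": 0,"dz": 0,"wx": -0.9,"wy": 0,"wz": 0},{"dx": 0,"dy": 0,"dz": 0,"wx": -0.9,"wy": 0,"wz": 0},{"dx": 0,"dy": 0,"dz": 0,"wx": -0.9,"wy": 0,"wz": 0},{"dx": 0,"dy": 0,"dz": 0,"wx": -0.9,"wy": 0,"wz": 0},{"dx": 0,"dy": 0,"dz": 0,"wx": -0.9,"wy": 0,"wz": 0},{"dx": 0,"dy": 0,"dz": 0,"wx": -0.9,"wy": 0,"wz": 0},{"dx": 0,"dy": 0,"dz": 0,"wx": -0.9,"wy": 0,"wz": 0},{"dx": 0,"dy": 0,"dz": 0,"wx": -0.9,"wy": 0,"wz": 0},{"dx": 0,"dy": 0,"dz": 0,"wx": -0.9,"wy": 0,"wz": 0},{"dx": 0,"dy": 0,"dz": 0,"wx": -0.9,"wy": 0,"wz": 0},{"dx": 0,"dy": 0,"dz": 0,"wx": -0.9,"wy": 0,"wz": 0}]}}

```text
time_s: 8.15
tcp_pos: [0.6212, 0.1082, 0.1277]
eef_rot: [27.8, 89.4, -175.3]
contact_force: [-0.2, 0.3, -4.9]
gripper_width: 0.0609
```

```bash
python3 g.py .5346 -.1872 .12 270
```

```text
8.15 [ 27.44   21.757 -12.664  -0.294 -56.161  39.626] [0.621 0.108 0.128] -113.09663744792644 F [-0.225  0.259 -4.88 ] M [0.047 0.055 0.003] w 0.06093495695876555 tilt [-0.011 -0.001 -1.   ]
[ 0.444 15.282 -1.816] [-5.039  0.133 -0.039]
```

>>> {"name": "arm_command", "arguments": {"plan": [{"dx": 0,"dy": 0.5,"dz": -0.06,"wx": 0,"wy": 0,"wz": 0},{"dx": 0,"dy": 0.9,"dz": -0.12,"wx": 0,"wy": 0,"wz": 0},{"dx": 0,"dy": 1,"dz": -0.12,"wx": 0,"wy": 0,"wz": 0},{"dx": 0,"dy": 1,"dz": -0.12,"wx": 0,"wy": 0,"wz": 0},{"dx": 0,"dy": 1,"dz": -0.12,"wx": 0,"wy": 0,"wz": 0},{"dx": 0,"dy": 1,"dz": -0.12,"wx": 0,"wy": 0,"wz": 0},{"dx": 0,"dy": 1,"dz": -0.12,"wx": 0,"wy": 0,"wz": 0},{"dx": 0,"dy": 1,"dz": -0.12,"wx": 0,"wy": 0,"wz": 0},{"dx": 0,"dy": 1,"dz": -0.12,"wx": 0,"wy": 0,"wz": 0},{"dx": 0,"dy": 1,"dz": -0.12,"wx": 0,"wy": 0,"wz": 0},{"dx": 0,"dy": 1,"dz": -0.12,"wx": 0,"wy": 0,"wz": 0},{"dx": 0,"dy": 1,"dz": -0.12,"wx": 0,"wy": 0,"wz": 0},{"dx": 0,"dy": 1,"dz": -0.12,"wx": 0,"wy": 0,"wz": 0},{"dx": 0,"dy": 0.8,"dz": -0.12,"wx": 0,"wy": 0,"wz": 0},{"dx": 0,"dy": 0.4,"dz": 0,"wx": 0,"wy": 0,"wz": 0},{"dx": 0,"dy": 0,"dz": 0,"wx": 0,"wy": 0,"wz": 0},{"dx": 0,"dy": 0,"dz": 0,"wx": 0,"wy": 0,"wz": 0}]}}

```text
time_s: 9.57
tcp_pos: [0.528, -0.1709, 0.1308]
eef_rot: [21.7, 88.9, 177.3]
contact_force: [-0.2, 0.5, -4.1]
gripper_width: 0.061
```

```bash
python3 g.py .5346 -.1872 .12 270
```

```text
9.5667 [  2.214  15.374 -21.895  -0.119 -53.847  63.434] [ 0.528 -0.171  0.131] -114.41987903276724 F [-0.226  0.549 -4.109] M [-0.04   0.064 -0.004] w 0.06101244234731861 tilt [-0.02   0.001 -1.   ]
[ 0.535  0.602 -0.645] [-5.328  0.243 -0.041]
```

>>> {"name": "arm_command", "arguments": {"plan": [{"dx": 0.1,"dy": 0.6,"dz": -0.6,"wx": 0,"wy": 0.24,"wz": -0.04},{"dx": 0,"dy": 0,"dz": 0,"wx": -0.9,"wy": 0,"wz": 0},{"dx": 0,"dy": 0,"dz": 0,"wx": -0.9,"wy": 0,"wz": 0},{"dx": 0,"dy": 0,"dz": 0,"wx": -0.9,"wy": 0,"wz": 0},{"dx": 0,"dy": 0,"dz": 0,"wx": -0.9,"wy": 0,"wz": 0},{"dx": 0,"dy": 0,"dz": 0,"wx": -0.9,"wy": 0,"wz": 0},{"dx": 0,"dy": 0,"dz": 0,"wx": -0.8,"wy": 0,"wz": 0},{"dx": 0,"dy": 0,"dz": 0,"wx": 0,"wy": 0,"wz": 0},{"dx": 0,"dy": 0,"dz": 0,"wx": 0,"wy": 0,"wz": 0}]}}

```text
time_s: 10.32
tcp_pos: [0.5353, -0.1816, 0.1291]
eef_rot: [92.1, 89.8, -87.0]
contact_force: [-0.7, -0.8, -4.1]
gripper_width: 0.0612
```

```bash
python3 g.py .5346 -.1872 .12 270
```

```text
10.3167 [  1.21   15.73  -21.781   0.209 -52.484  89.54 ] [ 0.535 -0.182  0.129] -89.12306702691312 F [-0.726 -0.771 -4.098] M [-0.052  0.164  0.027] w 0.06123900641548488 tilt [ 0.    -0.003 -1.   ]
[0.455 0.278 0.037] [ 0.191 -0.002 -0.036]
```

>>> {"name": "arm_command", "arguments": {"plan": [{"dx": 0,"dy": 0.28,"dz": 0.03,"wx": 0.15,"wy": 0,"wz": -0.03},{"dx": 0,"dy": 0,"dz": 0,"wx": 0,"wy": 0,"wz": 0},{"dx": 0,"dy": 0,"dz": 0,"wx": 0,"wy": 0,"wz": 0}]}}

```text
time_s: 10.57
tcp_pos: [0.535, -0.1866, 0.1292]
eef_rot: [148.0, 90.0, -32.1]
contact_force: [-0.3, -0.6, -4.2]
gripper_width: 0.0611
```

```bash
python3 g.py .5346 -.1872 .12 270; python3 - <<'E'
from h import *
cap('top','top2');cap('side','side2')
a=cv2.imread('pics/top2.png')[160:260,290:410];b=cv2.imread('pics/side2.png')[120:220,265:385]
cv2.imwrite('pics/c2a.png',cv2.resize(a,None,fx=6,fy=6,interpolation=cv2.INTER_CUBIC))
cv2.imwrite('pics/c2b.png',cv2.resize(b,None,fx=6,fy=6,interpolation=cv2.INTER_CUBIC))
E
```

```text
10.5667 [  0.559  15.876 -21.474   0.009 -52.64   89.33 ] [ 0.535 -0.187  0.129] -90.10564284913207 F [-0.298 -0.581 -4.197] M [-0.066  0.125  0.021] w 0.061069354418043946 tilt [ 0. -0. -1.]
[0.459 0.028 0.022] [-0.023 -0.002 -0.001]
```

View pics/c2a.png

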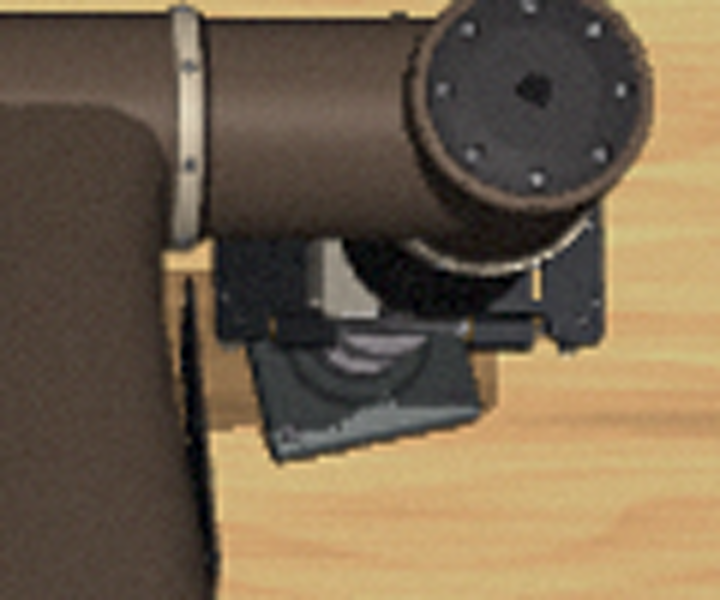

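View pics/c2b.png

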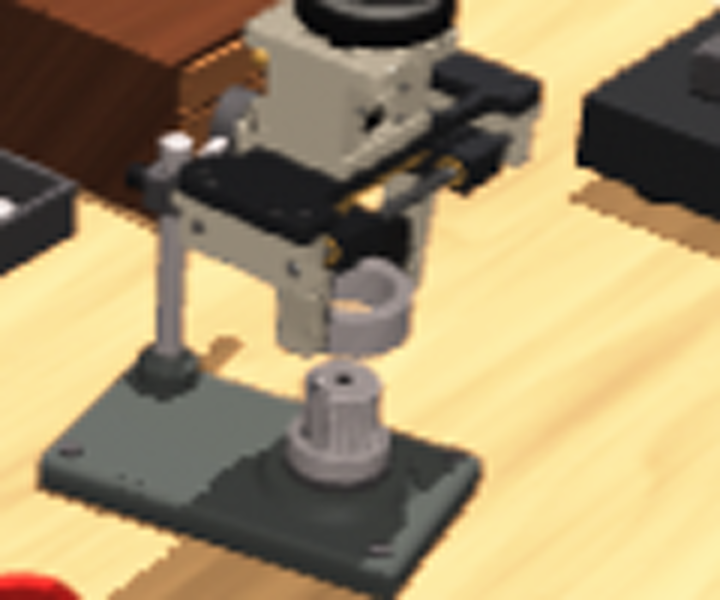

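```bash
python3 - <<'E'
from fit import *
np.set_printoptions(precision=4,suppress=True)
d=np.load('pics/side2.npy'); s,p,R=tool(); print(p)
z0=p[2]-.0148
S=lambda P,x,y,z: ring(P,x,y,.9,z)|arbor(P,.5353,-.1870,.92,.23)
box=(321,342,167,190)
for zf in (0,.001,-.001):
  b=fit('side',lambda P,x,y: S(P,x,y,z0+zf),np.array([.536,-.187]),box,.145,d,np.array([.004,.004])); print(zf,b)
b=fit('side',S,np.array([.536,-.187,z0]),box,.145,d,np.array([.004,.004,.004]));print(b,z0)
q=render('side',S,b[0],box,.145); 
print(np.round((d[box[2]:box[3],box[0]:box[1]]-q)*1000).astype(int))
# arbor refit in same picture
bb=(310,336,178,204)
print(fit('side',lambda P,x,y,th:S(P,*b[0])|arbor(P,x,y,th,.23),np.array([.535,-.187,.9]),bb,.145,d,np.array([.004,.004,.3])))
E
```

```text
[ 0.535  -0.1867  0.1291]
0 (array([ 0.5349, -0.1859]), np.float64(4.556473656151347))
0.001 (array([ 0.5345, -0.1854]), np.float64(4.488754210248318))
-0.001 (array([ 0.5358, -0.187 ]), np.float64(4.772236701604857))
(array([ 0.5345, -0.1854,  0.1158]), np.float64(4.489746929872703)) 0.11434458484298957
[[   -3     2    -2    -3     5     5    -2    -1    -1     5    -2    -1
     -3  -173  -238     0    -6    -9    -7    -1     0]
 [    7    -1     1    -2    -3     0     2    -5    -1     2     0    -1
      1   129    -1    -7    -5    -5    -3    -4    -2]
 [    0     1    -2    -7    -3     1     1     4     4     4     1    -4
     -2   130     1     0     5    -4    -3    -7    -3]
 [  225   106   162     0     5     6    -4     1    19    -3    -3     0
     -2    -4    -6    -1     2     2    -2    -3   -10]
 [  -68  -135  -137   134  -131   -25   -11    -5     3     2    -2     0
     -4    -3    -6     0    -7     8    -5     1    -5]
 [   -5    -1    -2    -3    -4     4    -2    -1     0    -3     3     6
      1    -1    -4    -5     1    -5     4     3    -6]
 [    5 
[... 1587 characters left out ...]
-3    -3    -2    -3     3     1    -4    -6     1
     -5     1    -6     0    -4     3    -5    -2    -6]
 [   -1     4    -1    -3    -3     1     1    -1    -2     1     1    -6
     -5    -5    -6    -6    -2    -5     5     1    -1]
 [    2    -2    -5     8    -2    -3     1     2    -4    -8     0    -4
      0     4    -4    -2    -6     2    -6    -2    -1]
 [   -2     0     5    -3    -3     0    -1    -8     1     1    -6     1
     -3    -6    -4     1    -5    -4     0    -6    -3]
 [   -4    -1     1     6     2    -2     2   -60    -4    -1    -2    -5
     -8    -2    -3    -9     1     4    -6    -1    -4]]
(array([ 0.5355, -0.187 ,  1.0384]), np.float64(4.368423024679217))
```

>>> {"name": "arm_command", "arguments": {"plan": [{"dx": 0.4,"dy": 0.06,"dz": -0.025,"wx": 0,"wy": 0,"wz": 0},{"dx": 0.4,"dy": 0,"dz": 0,"wx": 0,"wy": 0,"wz": 0},{"dx": 0.3,"dy": 0,"dz": 0,"wx": 0,"wy": 0,"wz": 0},{"dx": 0,"dy": 0,"dz": 0,"wx": 0,"wy": 0,"wz": 0},{"dx": 0,"dy": 0,"dz": 0,"wx": 0,"wy": 0,"wz": 0}]}}

```text
time_s: 11.08
tcp_pos: [0.535, -0.1882, 0.1041]
eef_rot: [4.0, 90.0, -176.1]
contact_force: [-0.1, -0.3, -4.0]
gripper_width: 0.061
```

```bash
python3 g.py .5355 -.1878 .095 270
```

```text
11.0833 [  0.387  17.566 -22.948   0.003 -49.53   89.442] [ 0.535 -0.188  0.104] -90.16846787359023 F [-0.111 -0.275 -3.954] M [-0.117  0.078 -0.007] w 0.060950342884857484 tilt [-0.001 -0.    -1.   ]
[ 0.457 -0.02  -0.024] [-0.037  0.01  -0.001]
```

>>> {"name": "arm_command", "arguments": {"plan": [{"dx": 0.2,"dy": -0.02,"dz": -0.025,"wx": -0.04,"wy": 0,"wz": 0},{"dx": 0.15,"dy": 0,"dz": 0,"wx": 0,"wy": 0,"wz": 0},{"dx": 0.1,"dy": 0,"dz": 0,"wx": 0,"wy": 0,"wz": 0},{"dx": 0.05,"dy": 0,"dz": 0,"wx": 0,"wy": 0,"wz": 0},{"dx": 0.05,"dy": 0,"dz": 0,"wx": 0,"wy": 0,"wz": 0}]}}

```text
time_s: 11.5
tcp_pos: [0.5357, -0.1878, 0.0919]
eef_rot: [11.0, 89.9, -169.0]
contact_force: [0.0, -0.3, -3.3]
gripper_width: 0.061
```

```bash
python3 g.py .5355 -.1878 .095 270
```

```text
11.5 [  0.441  18.454 -23.607   0.016 -48.004  89.59 ] [ 0.536 -0.188  0.092] -89.95730921561395 F [ 0.01  -0.251 -3.293] M [-0.118  0.115 -0.003] w 0.061016686722724194 tilt [-0.001 -0.    -1.   ]
[-0.156  0.002  0.01 ] [ 0.009  0.014 -0.003]
```

>>> {"name": "arm_command", "arguments": {"plan": [{"dx": 0.1,"dy": 0,"dz": 0,"wx": 0,"wy": 0,"wz": 0},{"dx": 0.1,"dy": 0,"dz": 0,"wx": 0,"wy": 0,"wz": 0},{"dx": 0.1,"dy": 0,"dz": 0,"wx": 0,"wy": 0,"wz": 0},{"dx": 0.1,"dy": 0,"dz": 0,"wx": 0,"wy": 0,"wz": 0},{"dx": 0.05,"dy": 0,"dz": 0,"wx": 0,"wy": 0,"wz": 0}]}}

```text
time_s: 11.92
tcp_pos: [0.5361, -0.1877, 0.0825]
eef_rot: [97.6, 90.0, -82.3]
contact_force: [0.3, 0.0, -3.4]
gripper_width: 0.0608
```

```bash
python3 g.py .5355 -.1878 .0788 270
```

```text
11.9167 [  0.446  19.114 -24.156   0.023 -46.728  89.59 ] [ 0.536 -0.188  0.082] -89.94795552672869 F [ 0.343  0.043 -3.383] M [-0.081  0.167 -0.036] w 0.06084891846117431 tilt [ 0. -0. -1.]
[0.184 0.003 0.03 ] [ 0.011 -0.    -0.004]
```

>>> {"name": "arm_command", "arguments": {"plan": [{"dx": 0.07,"dy": 0,"dz": 0,"wx": 0,"wy": 0,"wz": 0},{"dx": 0.05,"dy": 0,"dz": 0,"wx": 0,"wy": 0,"wz": 0},{"dx": 0.05,"dy": 0,"dz": 0,"wx": 0,"wy": 0,"wz": 0},{"dx": 0.05,"dy": 0,"dz": 0,"wx": 0,"wy": 0,"wz": 0},{"dx": 0.05,"dy": 0,"dz": 0,"wx": 0,"wy": 0,"wz": 0}]}}

```text
time_s: 12.33
tcp_pos: [0.5365, -0.1879, 0.0777]
eef_rot: [130.1, 89.9, -49.9]
contact_force: [-5.7, 2.3, 9.4]
gripper_width: 0.061
```

```bash
python3 g.py .5355 -.1878 .0788 270
```

```text
12.3333 [  0.45   19.468 -24.431   0.066 -46.061  89.593] [ 0.536 -0.188  0.078] -89.91159670513076 F [-5.745  2.278  9.404] M [ 1.082  1.768 -0.003] w 0.06096375445346172 tilt [ 0.001 -0.001 -1.   ]
[-0.057 -0.005  0.048] [ 0.019 -0.009 -0.01 ]
```

>>> {"name": "arm_command", "arguments": {"plan": [{"dx": 0.03,"dy": 0,"dz": 0.04,"wx": -0.3,"wy": 0,"wz": 0},{"dx": 0.04,"dy": 0,"dz": 0,"wx": -0.3,"wy": 0,"wz": 0},{"dx": 0.04,"dy": 0,"dz": 0,"wx": -0.3,"wy": 0,"wz": 0}]}}

```text
time_s: 12.58
tcp_pos: [0.5364, -0.1877, 0.077]
eef_rot: [162.2, 89.8, -13.4]
contact_force: [-0.7, 1.0, -4.5]
gripper_width: 0.0608
```

```bash
python3 g.py .5355 -.1878 .0788 270
```

```text
12.5833 [  0.468  19.445 -24.586   0.062 -45.788  93.911] [ 0.536 -0.188  0.077] -85.57751578841214 F [-0.725  0.995 -4.476] M [0.115 0.495 0.004] w 0.060776129688722556 tilt [ 0.003 -0.001 -1.   ]
[-0.092  0.001  0.047] [ 0.965 -0.039 -0.011]
```

>>> {"name": "arm_command", "arguments": {"plan": [{"dx": 0.05,"dy": 0,"dz": 0.03,"wx": 0,"wy": -0.04,"wz": 0},{"dx": 0.05,"dy": 0,"dz": 0,"wx": 0,"wy": 0,"wz": 0},{"dx": 0.05,"dy": 0,"dz": 0,"wx": 0,"wy": 0,"wz": 0}]}}

```text
time_s: 12.83
tcp_pos: [0.5354, -0.1877, 0.0731]
eef_rot: [33.9, 89.9, -141.6]
contact_force: [-1.1, 0.2, -4.0]
gripper_width: 0.0605
```

```bash
python3 g.py .5355 -.1878 .0648 270
```

```text
12.8333 [  0.471  19.764 -24.747   0.061 -45.545  93.996] [ 0.535 -0.188  0.073] -85.48929837751808 F [-1.106  0.233 -3.966] M [-0.163  0.079  0.004] w 0.0604628919864764 tilt [-0.001 -0.001 -1.   ]
[ 0.413  0.006 -0.006] [ 0.984  0.013 -0.009]
```

>>> {"name": "arm_command", "arguments": {"plan": [{"dx": 0.07,"dy": 0,"dz": 0,"wx": 0,"wy": 0,"wz": 0},{"dx": 0.07,"dy": 0,"dz": 0,"wx": 0,"wy": 0,"wz": 0},{"dx": 0.05,"dy": 0,"dz": 0,"wx": 0,"wy": 0,"wz": 0},{"dx": 0.05,"dy": 0,"dz": 0,"wx": 0,"wy": 0,"wz": 0}]}}

```text
time_s: 13.17
tcp_pos: [0.535, -0.1878, 0.0668]
eef_rot: [13.5, 89.9, -162.1]
contact_force: [-0.1, 0.4, -4.3]
gripper_width: 0.061
```

```bash
python3 g.py .5355 -.1878 .0648 270
```

```text
13.1667 [  0.46   20.238 -25.062   0.059 -44.832  93.945] [ 0.535 -0.188  0.067] -85.55251491062344 F [-0.1    0.351 -4.308] M [-0.115  0.137 -0.018] w 0.06098625039806218 tilt [-0.002 -0.001 -1.   ]
[ 0.102  0.003 -0.024] [ 0.97   0.029 -0.008]
```

>>> {"name": "arm_command", "arguments": {"plan": [{"dx": 0.05,"dy": 0,"dz": -0.01,"wx": 0,"wy": 0.02,"wz": 0},{"dx": 0.04,"dy": 0,"dz": 0,"wx": 0,"wy": 0,"wz": 0},{"dx": 0.04,"dy": 0,"dz": 0,"wx": 0,"wy": 0,"wz": 0},{"dx": 0.03,"dy": 0,"dz": 0,"wx": 0,"wy": 0,"wz": 0}]}}

```text
time_s: 13.5
tcp_pos: [0.5352, -0.1878, 0.0648]
eef_rot: [53.0, 89.9, -122.5]
contact_force: [-2.4, 0.8, 1.8]
gripper_width: 0.0608
```

```bash
python3 g.py .5355 -.1878 .0648 270
```

```text
13.5 [  0.467  20.359 -25.231   0.081 -44.448  93.949] [ 0.535 -0.188  0.065] -85.52537703206045 F [-2.445  0.781  1.809] M [0.493 0.99  0.017] w 0.06075479508825488 tilt [-0.001 -0.001 -1.   ]
[-0.     0.001 -0.014] [ 0.976  0.008 -0.012]
```

>>> {"name": "arm_command", "arguments": {"plan": [{"dx": 0.04,"dy": 0,"dz": 0,"wx": 0,"wy": 0,"wz": 0},{"dx": 0.04,"dy": 0,"dz": 0,"wx": 0,"wy": 0,"wz": 0},{"dx": 0.02,"dy": 0,"dz": 0,"wx": 0,"wy": 0,"wz": 0}]}}

```text
time_s: 13.75
tcp_pos: [0.5353, -0.1878, 0.0649]
eef_rot: [101.4, 89.9, -74.1]
contact_force: [-0.9, 0.9, -0.8]
gripper_width: 0.061
```

```bash
python3 g.py .5355 -.1878 .0648 270; python3 - <<'E'
from h import *
cap('side','side3')
b=cv2.imread('pics/side3.png')[130:220,270:370]
cv2.imwrite('pics/c3.png',cv2.resize(b,None,fx=6,fy=6,interpolation=cv2.INTER_CUBIC))
E
```

```text
13.75 [  0.485  20.325 -25.29    0.113 -44.363  93.95 ] [ 0.535 -0.188  0.065] -85.48453076808079 F [-0.917  0.935 -0.841] M [0.202 0.755 0.015] w 0.060996327301843165 tilt [ 0.    -0.001 -1.   ]
[ 0.003  0.002 -0.012] [ 0.985 -0.004 -0.017]
```

View pics/c3.png

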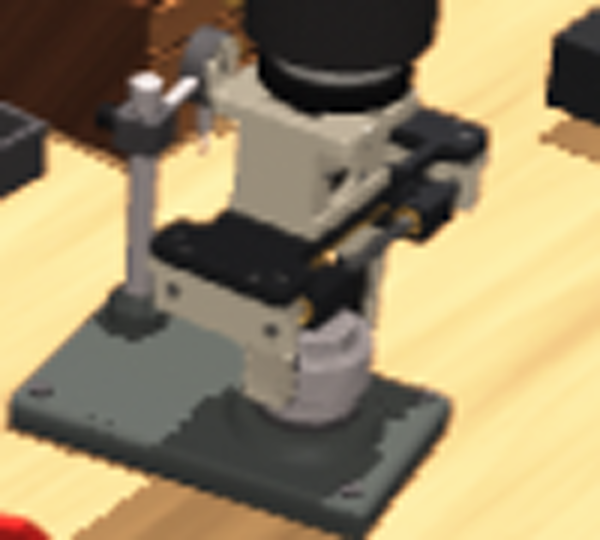

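>>> {"name": "arm_command", "arguments": {"plan": [{"dx": 0,"dy": 0,"dz": 0,"wx": 0,"wy": 0,"wz": 0},{"dx": 0,"dy": 0,"dz": 0,"wx": 0,"wy": 0,"wz": 0},{"dx": 0,"dy": 0,"dz": 0,"wx": 0,"wy": 0,"wz": 0},{"dx": 0,"dy": 0,"dz": 0,"wx": 0,"wy": 0,"wz": 0},{"dx": 0,"dy": 0,"dz": 0,"wx": 0,"wy": 0,"wz": 0},{"dx": 0,"dy": 0,"dz": 0,"wx": 0,"wy": 0,"wz": 0}], "fingers": -1}}

```text
time_s: 14.3
tcp_pos: [0.5376, -0.1882, 0.0655]
eef_rot: [150.2, 89.7, -25.3]
contact_force: [0.5, -0.3, -0.4]
gripper_width: 0.0874
```

>>> {"name": "arm_command", "arguments": {"plan": [{"dx": -0.3,"dy": 0,"dz": 0,"wx": 0,"wy": 0,"wz": 0},{"dx": -0.6,"dy": 0,"dz": 0,"wx": 0,"wy": 0,"wz": 0},{"dx": -0.8,"dy": 0,"dz": 0,"wx": 0,"wy": 0,"wz": 0},{"dx": -0.8,"dy": 0,"dz": 0,"wx": 0,"wy": 0,"wz": 0},{"dx": -0.8,"dy": 0,"dz": 0,"wx": 0,"wy": 0,"wz": 0},{"dx": -0.8,"dy": 0,"dz": 0,"wx": 0,"wy": 0,"wz": 0},{"dx": -0.8,"dy": 0,"dz": 0,"wx": 0,"wy": 0,"wz": 0},{"dx": -0.8,"dy": 0,"dz": 0,"wx": 0,"wy": 0,"wz": 0},{"dx": 0,"dy": -1,"dz": 0,"wx": 0,"wy": 0,"wz": 0},{"dx": 0,"dy": -1,"dz": 0,"wx": 0,"wy": 0,"wz": 0},{"dx": 0,"dy": -1,"dz": 0,"wx": 0,"wy": 0,"wz": 0},{"dx": 0,"dy": -1,"dz": 0,"wx": 0,"wy": 0,"wz": 0},{"dx": 0,"dy": -1,"dz": 0,"wx": 0,"wy": 0,"wz": 0},{"dx": 0,"dy": -1,"dz": 0,"wx": 0,"wy": 0,"wz": 0},{"dx": 0,"dy": -1,"dz": 0,"wx": 0,"wy": 0,"wz": 0},{"dx": 0,"dy": -1,"dz": 0,"wx": 0,"wy": 0,"wz": 0},{"dx": 0,"dy": -1,"dz": 0,"wx": 0,"wy": 0,"wz": 0},{"dx": 0,"dy": -1,"dz": 0,"wx": 0,"wy": 0,"wz": 0},{"dx": 0,"dy": 0,"dz": 0,"wx": 0,"wy": 0,"wz": 0}]}}

```text
time_s: 15.88
tcp_pos: [0.5211, 0.0184, 0.1937]
eef_rot: [167.4, 89.3, -8.3]
contact_force: [0.1, 0.4, -0.3]
gripper_width: 0.0874
```

```bash
python3 g.py; python3 - <<'E'
from fit import *
np.set_printoptions(precision=4,suppress=True)
cap('top','top4');cap('side','side4')
a=cv2.imread('pics/top4.png')[180:250,310:390];b=cv2.imread('pics/side4.png')[150:220,285:365]
cv2.imwrite('pics/c4.png',cv2.resize(np.hstack([a,b]),None,fx=5,fy=5,interpolation=cv2.INTER_CUBIC))
for n,ab in (('side',(.5353,-.187)),('top',(.5338,-.1874))):
  d=np.load(f'pics/{n}4.npy'); u,v=map(int,proj(n,(*ab,.065)))
  S=lambda P,x,y,z: ring(P,x,y,.97,z)|arbor(P,*ab,.97,.23)
  print(n,fit(n,S,np.array([*ab,.05]),(u-18,u+18,v-18,v+18),.085,d,np.array([.004,.004,.004])))
E
```

```text
15.8833 [ 23.872   7.665 -22.869   0.424 -58.888  70.24 ] [0.521 0.018 0.194] -85.67073887058208 F [ 0.139  0.442 -0.269] M [-0.101  0.217 -0.018] w 0.08738687902068976 tilt [ 0.012 -0.002 -1.   ]
side (array([ 0.5349, -0.187 ,  0.0528]), np.float64(3.7536196587325734))
top (array([ 0.5335, -0.1878,  0.0507]), np.float64(4.0426980200368705))
```

View pics/c4.png

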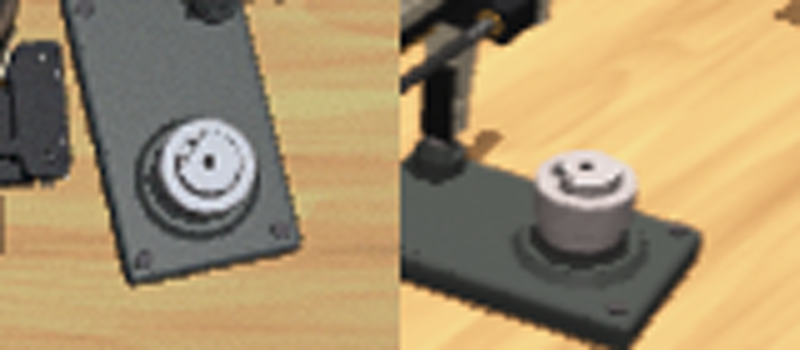

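View pics/top4.png

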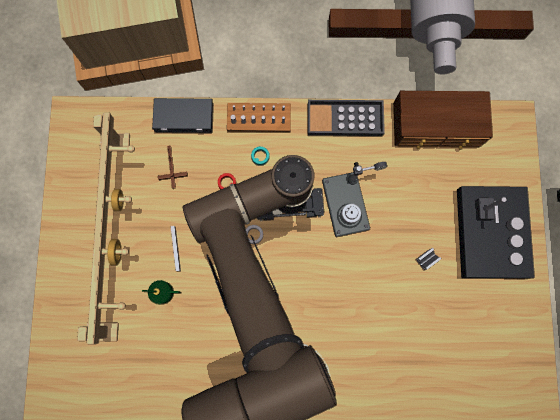

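```bash
python3 - <<'E'
from fit import *
np.set_printoptions(precision=4,suppress=True)
Ds={'side':[],'top':[]}
for k in range(6):
  for n in Ds: Ds[n].append(r.capture(n)[1])
for n,ab in (('side',(.5353,-.187)),('top',(.5338,-.1874))):
  d=np.median(Ds[n],0); np.save(f'pics/{n}5.npy',d); f,cx,cy,R,t=K(n)
  v,u=np.mgrid[0:420,0:560]; W=(np.stack([(u-cx)/f*d,(v-cy)/f*d,d],-1)-t)@R
  rr=np.hypot(W[...,0]-ab[0],W[...,1]-ab[1]); z=W[...,2]
  m=(rr>.023)&(rr<.0295)&(z>.066); A=np.c_[W[m][:,0]-ab[0],W[m][:,1]-ab[1],np.ones(m.sum())]
  zm=z[m]; ok=abs(zm-np.median(zm))<.006
  c=np.linalg.lstsq(A[ok],zm[ok],rcond=None)[0]; print(n,'ringtop',m.sum(),ok.sum(),np.median(zm),c,'resid',(zm[ok]-A[ok]@c).std())
  m2=(rr<.0115)&(z>.07); print(' end',m2.sum(),np.median(z[m2]))
  m3=(rr>.033)&(rr<.039)&(z>.02)&(z<.04); print(' boss(30)',m3.sum(),np.median(z[m3]))
  m4=(rr>.045)&(rr<.055)&(z<.03)&(z>.012); print(' plate(22)',m4.sum(),np.median(z[m4]))
  u0,v0=map(int,proj(n,(*ab,.065)))
  for zz in (.048,.05,.052,.054):
    S=lambda P,x,y: ring(P,x,y,.97,zz)|arbor(P,*ab,.97,.23)
    print(zz,fit(n,S,np.array([*ab]),(u0-18,u0+18,v0-18,v0+18),.085,d,np.array([.004,.004])))
  for row in z[v0-12:v0+10,u0-12:u0+13]*1000: print(' '.join(f'{x:3.0f}' for x in row))
E
```

```text
side ringtop 57 55 0.07504905424487851 [ 0.0058 -0.0085  0.0751] resid 0.0011239114505722206
 end 26 0.08312142865617894
 boss(30) 86 0.030260072268727782
 plate(22) 161 0.023202188228813828
0.048 (array([ 0.5358, -0.1881]), np.float64(3.1805824441829924))
0.05 (array([ 0.5349, -0.1871]), np.float64(2.8598402410116837))
0.052 (array([ 0.5347, -0.187 ]), np.float64(2.860045864225209))
0.054 (array([ 0.5327, -0.1855]), np.float64(3.2836090885552696))
  2   1   2   2   0   2   1   0   1   3   0   3   0   0   1   2   1   1   2   0  -0   2  -1   3   1
  1   2   1   2   1   0   1   2   1   2   1   1  -0  -0   1   1   2   1   2   2   2   0   3   1   2
  1   1   1  -0   1   1   1   0   2   1   2   1   1   1   2   2   2   1   1   1   3   1   2   1   1
  0   2   1   1   0  -1  -1   1   2   0   0   1   1   2   1   2   1   2   2   0   0   2   3   0   2
  2   0   0   2   1   2   2   2   1   2   2   0   1  -0   2   1   1   2   0   1  -1   2   1  -1   2
  1   2  -1   2   1  -0   2   0   2  85  84  83  83  84  83  84  83   1  -0   2   2   3   2   2   1
  0  -1   2   1   2   0  75  76  83  84  84  84
[... 3504 characters left out ...]

 34  30  33  30  67  74  75  73  76  83  83  82  84  83  82  82  81  86  78  74  75  81  72  26  22
 26  32  32  31  63  67  74  73  75  76  82  86  81  85  83  84  80  80  50  73  74  72  35  24  26
 27  31  30  28  52  68  76  76  76  71  73  77  81  80  84  80  73  51  74  73  74  74  31  25  21
 26  33  30  28  26  56  68  75  73  78  74  76  70  70  61  75  75  74  74  75  73  26  30  18  21
 23  31  33  29  29  32  58  71  75  72  73  75  75  70  76  74  74  75  74  73  29  32  25  23  22
 23  29  30  31  30  30  29  55  64  71  73  73  78  75  74  70  73  75  75  32  29  28  26  21  21
 21  28  26  35  31  31  35  33  54  60  62  72  76  71  75  74  67  57  30  30  31  26  25  20  21
```

```bash
python3 g.py; python3 -c "
from plant import r
print(r.close_job())"
```

```text
16.5833 [ 23.594   7.729 -22.898   0.435 -58.869  70.386] [0.521 0.016 0.193] -85.79723502661433 F [-0.547  0.794 -0.728] M [-0.099  0.156  0.035] w 0.08766784890768531 tilt [ 0.011 -0.002 -1.   ]
the job is handed in; nothing more can be done
None
```

The keyed spacer is on the arbor, tab in the keyway and flat on the flange, and the job is handed in at about 16.6 s of the 61 s allowed. I gripped it across its diameter and slipped it over the arbor tab side up. The tab touched the end face with about 13 N. A turn of about 4° under light pressure dropped it into the keyway, and I lowered it to the flange, opened the fingers and backed the arm away.

**Height:** in the final depth pictures the spacer's top is 74 mm above the bench from the top camera and 75 mm from the side camera. The arbor end reads 82.6 and 83.1 mm, so the spacer's top is about 8 mm below it, as it should be when home.

**Level and centring:** tilt measured about 0.01 rad or less. The spacer's centre is within about 1 mm of the arbor's axis.

**Disagreement:** the first single-frame side-camera fit put the underside at 52.8 mm, outside the 2 mm limit. The top camera gave 50.7 mm. Taking the median of six frames settled both at 50 to 52 mm, and the side camera reads about 1 mm high throughout.

**Other things on the bench:** the last top picture shows the plain ring, gauges and other items where they were, as far as the arm does not hide them. I judged this by eye and did not measure it, and no unexpected contact force appeared.

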